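Clear the jammed ink bottle from the paint-jar chute

TASK

A square red ink bottle has got into the sloping wooden feed chute and is holding back the blue paint jars. Lift it out and stand it upright in the yellow tray without dropping it, so that the jars roll down until the first one rests at the chute's end stop.

Things in the scene. Friction and masses are not known exactly. Their poses are not given: they have to be found in the camera images.
- jam_center (a point): Centre, half-way up, of the red ink bottle: square body 44 x 44 mm, 62 mm tall, then a round black cap, 28 mm across, 18 mm tall; 0.14-0.26 kg. z points to the cap; x points down the chute within 4 degrees. It stands on the chute's floor, leaning 8 degrees downhill. Its y sides face the rails, free to grip above them. A blue jar touches its uphill side. A green bottle elsewhere is not part of this.
- chute_rest (a point): Where the centre of the first jar comes to rest: 17 mm above the sloping floor, 17 mm before the end stop. x points level down the chute, z up. The fixed wooden chute is 340 mm long, falls 8 degrees, has a clear width of 66 mm between rails 8 mm thick that rise 12 mm above its floor, and a stop 24 mm high. The bottle starts about 85 mm uphill of here.
- lead_center (a point): Centre of the first blue jar with a white lid behind the bottle: cylinder 34 mm in diameter, 60 mm long, 0.06 kg, lying across the chute, axis = its y. It and three more jars behind it roll down by themselves once the bottle is out.
- tray_in (a point): Centre of the inner floor (6 mm above the counter) of the yellow tray, fixed, open on top: outside 150 mm along its x by 170 mm along its y, walls 6 mm thick, rims 20 mm above the counter. z is up. It lies flat, empty, beside the chute on either side.
Things that resemble listed ones, but are neither listed nor needed, are in the scene too. Leave any white look-alike of the part that bears tray_in alone. Leave any pink look-alike of the part that bears lead_center alone.

How it is judged:
By the outcome, as a careful person would: the job done as asked, in the order asked, and still so for the second after the job is handed in, with the robot touching nothing.
It also fails if it takes over 35 s, if anything falls off the work surface, if the arm or the gripper's body presses on something with over 40 N, if the wrist force passes 120 N, or if a joint passes its speed limit or range.

ROBOT

A 6-joint arm with a two-finger parallel gripper is mounted at the origin on the work surface. World frame = base frame: x ahead of the robot, y to its left, z up, the work surface at z = 0. Lengths are in m, angles in degrees, forces in N, time in s.
With the tool pointing down it reaches from about 0.3 to 0.75 m from the base axis. Payload 8.5 kg.
Tool frame: the origin (TCP) lies midway between the tips of the shut fingers; the grasp point (between the pads) lies 19 mm behind it; z points along the fingers, x is the direction in which the jaws open and shut, and the axes are right-handed (so a half turn about z gives the same grasp; the last joint's range is limited). The gripper opens to 85 mm and grips with 20 to 120 N. Pads are 22 mm wide; open, the fingers measure 114 mm over their backs; the gripper's body (76 mm by 85 mm) begins 54 mm behind the grasp point. The pads swing forward as they close: fully open they stand 13 mm farther back than shut.
Start: joints at [-79.601, 21.807, 74.336, -0, 83.858, -12.336], TCP at [0.213, -0.507, 0.195] pointing down, gripper open.
Joint ranges: [-178.18, 178.18], [-50.72, 133.34], [12.68, 142.11], [-81.47, 261.47], [9.98, 163.14], [-165.26, 165.26]. Speed limits (degrees/s): [136.94, 136.94, 180, 180, 180, 180].

INTERFACE

Orientations are given as [roll, pitch, yaw] about the fixed x, y, z axes, in that order (R = Rz(yaw) Ry(pitch) Rx(roll)).
In Python, from cell import r, snapshot, camera_params, sign_off gives the robot as it stands.
- The arm moves only by the tool send_rows, never from a script. Its argument "motion" is a list of rows, each a list of 5 numbers: the shift along the tool's x, y, z in m, then the turn about the tool's z in rad, then the opening, from 0 (shut) to 1 (fully open). In form: [[x, y, z, twist, grip], ...]. A call has 1 to 12 rows; each row is the pose to reach, as a shift and turn from the pose commanded when the call began, along the tool's axes at that moment; what a row does not reach only later rows make up. A row lasts 1/8 s, in which the tool goes at most 62.5 mm and 10.7 degrees, less where a joint would pass 70% of its speed; a pose out of reach is approached as far as the arm can. A call with a gripper value outside its range is refused whole. The fingers move at their own pace and stop on an object; "squeeze" is the grip in N (left out, the last holds). Time passes only in rows, so rows that repeat a pose let the fingers close. It gives the time, the measured TCP pose, the force and the opening at its end, in the units of the state.
- r.get_state(): the state, without advancing time (a new reading comes with each control period).
- snapshot(name): name is "scene" or "top" or "wrist"; returns the picture (400x640x3 uint8, red, green, blue); there is no depth.
- camera_params(name): a dict with "fx", "fy", "cx", "cy" (pixels), "R" (3x3) and "t" (3): a world point X has camera coordinates R X + t; the wrist camera has in their place "mount" (4x4, takes a point from camera to tool coordinates, whose origin is the TCP and whose axes are the tool frame's). Camera axes: x right, y down, z forward; pixel columns grow to the right and rows downward; lengths in m; the calibration is good to about 2 mm. A picture is of the moment at which its call begins: read the wrist's pose just before it. camera_params takes no time and is no camera call.
- sign_off(): hands the job in, once; it reports no verdict.
The state is a dict: "clock": time; "joints": joint angles; "joint_vel": joint speeds; "joint_torque": joint torques, N m; "eef_pos": TCP position; "tcp_rot": TCP orientation; "force": force on the tool from outside, world axes, zero at the start; "ft_torque": the same for the moment, N m; "grip_width": finger opening in m.
Only numpy, scipy, OpenCV 4.12 (cv2) and the standard library are available. Lean on these libraries where they do the work, as an engineer would, in place of code of your own. Each camera call takes 0.05 s, during which the arm holds its last target. There are 200 camera calls.

## Working session

There is one attempt and no reset: what is moved stays moved. The work goes in short steps, Python scripts to look and compute and a tool call to move; the robot and the scene stay as the last step left them, time stands still between calls to the robot, and variables do not carry over. Pictures are saved under pics/ and viewed, about 8 in all and at most 12, crops included, and the job is handed in when it is done.

Besides the shell and the picture viewer there is one more tool, called after "Emit:" by a JSON object that holds its "name" and its "arguments". send_rows: Moves the arm, as the interface text tells. Its arguments: {"type":"object","properties":{"motion":{"type":"array"},"squeeze":{"type":"number"}},"required":["motion"]}

```bash
mkdir -p pics
python3 - <<'E'
from cell import r,snapshot,camera_params
import cv2,numpy as np
for n in("scene","top"):
    im=snapshot(n); cv2.imwrite(f"pics/{n}0.png",im[:,:,::-1]); np.save(f"pics/{n}0.npy",im)
    print(n,camera_params(n))
print(camera_params("wrist")); print(r.get_state())
E
```

```text
scene {'fx': 362.4286800719502, 'fy': 362.4286800719502, 'cx': 323.7531822727061, 'cy': 203.18302953664795, 'R': array([[-0.79482027,  0.60680728, -0.00675756],
       [ 0.36037509,  0.46301567, -0.80978163],
       [-0.48825253, -0.64606611, -0.58669247]]), 't': array([ 0.39854778, -0.1550211 ,  1.07856216])}
top {'fx': 370.44037769816055, 'fy': 370.44037769816055, 'cx': 311.91857796686656, 'cy': 199.08801355942447, 'R': array([[-0.0113223 , -0.99947266, -0.03043358],
       [-0.98838476,  0.01579912, -0.15114879],
       [ 0.15154991,  0.02836873, -0.98804243]]), 't': array([0.03990712, 0.51559865, 0.74129066])}
{'fx': 343.0180510398059, 'fy': 343.0180510398059, 'cx': 321.68823737301125, 'cy': 197.0908667962682, 'mount': array([[ 9.99999039e-01, -7.05659164e-04, -1.19349253e-03,
        -4.72052071e-04],
       [ 9.89197652e-04,  9.66275249e-01,  2.57509544e-01,
        -6.50898851e-02],
       [ 9.71528323e-04, -2.57510477e-01,  9.66275018e-01,
        -1.78632232e-01],
       [ 0.00000000e+00,  0.00000000e+00,  0.00000000e+00,
         1.00000000e+00]])}
{'clock': 0.1, 'joints': array([-7.96005048e+01,  2.18373722e+01,  7.43792444e+01, -9.06936668e-04,
        8.38563998e+01, -1.23370513e+01]), 'joint_vel': array([-0.00881098, -0.17356185, -0.22705312,  0.07666444,  0.00407031,
       -0.04316234]), 'joint_torque': array([ 4.80629067e-03, -4.49220443e+01, -2.31656921e+01, -1.33265248e-04,
        3.67221655e-03,  3.18152118e-07]), 'eef_pos': array([ 0.21249867, -0.50696554,  0.19437813]), 'tcp_rot': array([-1.79985280e+02,  7.15228947e-02, -6.72633467e+01]), 'force': array([-0.80566897, -0.91705215, -0.07683411]), 'ft_torque': array([-0.02405985,  0.0297829 , -0.04581625]), 'grip_width': 0.08558115145483344}
```

View pics/scene0.png

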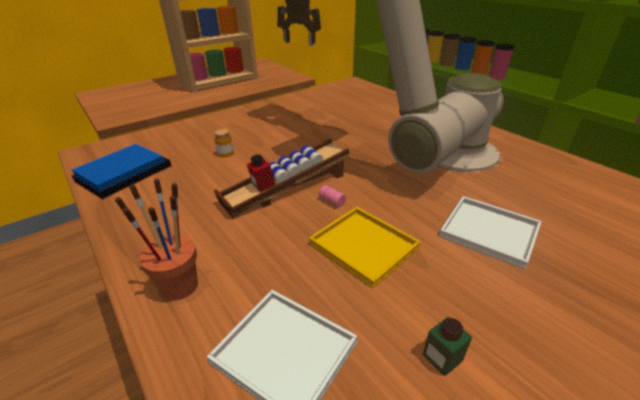

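View pics/top0.png

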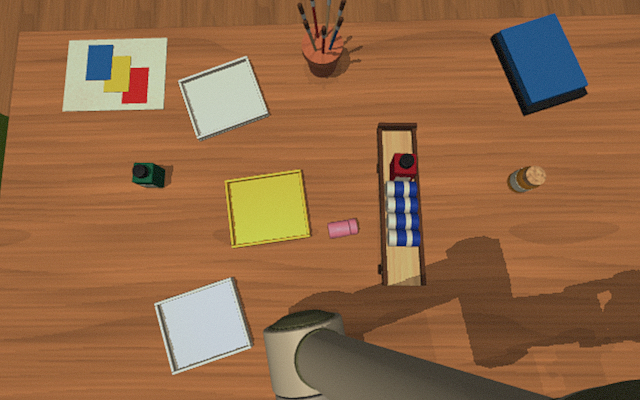

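Candidates: the red ink bottle is at top (403,165) and scene (260,172). The dark green bottle is at top (148,174) and scene (446,345), the red patch on the poster at top (136,85), and red shelf jars at scene (233,60). I choose the one in the chute. The yellow tray is at top (268,208); the white ones are look-alikes.

```bash
cat > h.py <<'E'
import numpy as np,cv2
from cell import camera_params
def ray(cp,uv):
    d=np.array([(uv[0]-cp['cx'])/cp['fx'],(uv[1]-cp['cy'])/cp['fy'],1.]); return -cp['R'].T@cp['t'],cp['R'].T@d
def onz(cp,uv,z):
    o,d=ray(cp,uv); return o+d*(z-o[2])/d[2]
def tri(a,b):
    A=np.zeros((3,3));B=np.zeros(3);L=[]
    for cp,uv in(a,b):
        o,d=ray(cp,uv);d=d/np.linalg.norm(d);P=np.eye(3)-np.outer(d,d);A+=P;B+=P@o;L.append((o,P))
    X=np.linalg.solve(A,B); return X,[np.linalg.norm(P@(X-o)) for o,P in L]
def proj(cp,X):
    c=cp['R']@np.asarray(X,float)+cp['t']; return np.array([cp['fx']*c[0]/c[2]+cp['cx'],cp['fy']*c[1]/c[2]+cp['cy']])
E
python3 - <<'E'
from h import *
T,S=camera_params("top"),camera_params("scene")
t,s=np.load("pics/top0.npy"),np.load("pics/scene0.npy")
hsv=cv2.cvtColor(t,cv2.COLOR_RGB2HSV)
m=cv2.inRange(hsv,(24,130,90),(34,255,255)); m[:,:215]=0;m[:,330:]=0
m=cv2.morphologyEx(m,cv2.MORPH_CLOSE,np.ones((5,5)))
c=max(cv2.findContours(m,0,2)[0],key=cv2.contourArea)
b=cv2.boxPoints(cv2.minAreaRect(c));w=np.array([onz(T,p,.02) for p in b])
print("tray px",b.round(1).tolist(),"\nw",w.round(4).tolist(),"mean",w.mean(0),[np.linalg.norm(w[i]-w[i-1]).round(4) for i in range(4)])
a=cv2.resize(t[110:295,365:440],None,fx=3.2,fy=3.2,interpolation=2)
d=cv2.resize(s[140:220,210:360],None,fx=3.6,fy=3.6,interpolation=2)
o=np.zeros((592,785,3),np.uint8);o[:a.shape[0],:a.shape[1]]=a;o[:d.shape[0],245:245+d.shape[1]]=d
cv2.imwrite("pics/crop1.png",o[:,:,::-1])
E
```

```text
tray px [[221.8000030517578, 180.3000030517578], [299.8999938964844, 168.89999389648438], [309.79998779296875, 236.1999969482422], [231.6999969482422, 247.60000610351562]] 
w [[0.5641, 0.2309, 0.02], [0.5866, 0.059, 0.02], [0.4393, 0.039, 0.02], [0.4172, 0.2059, 0.02]] mean [0.50177859 0.1337059  0.02      ] [np.float64(0.149), np.float64(0.1734), np.float64(0.1486), np.float64(0.1685)]
```

View pics/crop1.png

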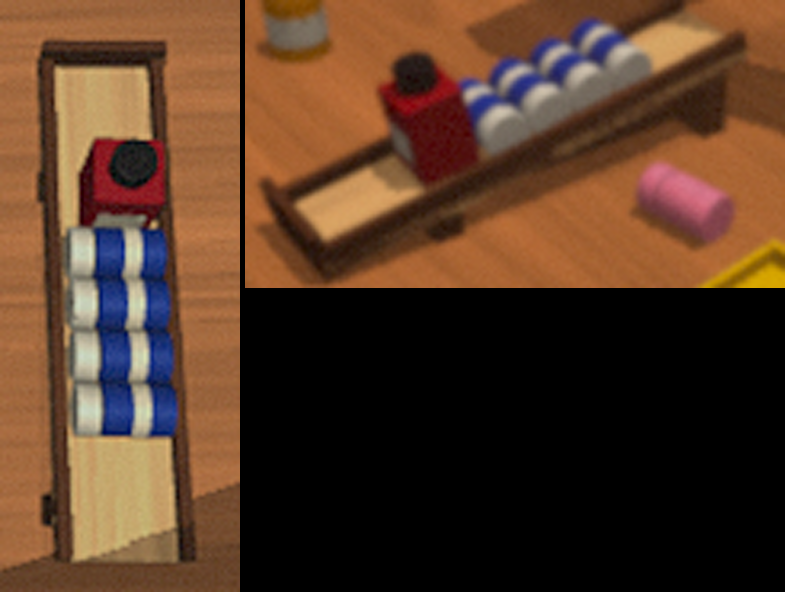

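Crop: red body with black cap, first jar touching its uphill side, so the choice is confirmed. The white label is uphill and the pink jar is outside the chute. Now triangulating the cap, the stop and the chute corners.

Run:
```python
from h import *
T,S=camera_params("top"),camera_params("scene")
t,s=np.load("pics/top0.npy"),np.load("pics/scene0.npy")
print("cams",-T['R'].T@T['t'],-S['R'].T@S['t'])
ct=lambda x,y:((x+.5)/3.2-.5+365,(y+.5)/3.2-.5+110); cs=lambda x,y:((x-245+.5)/3.6-.5+210,(y+.5)/3.6-.5+140)
P={}
for n,a,b in [("captop",(135,161),(417,66)),("stopL",(43,42),(322,243)),("stopR",(165,42),(265,182)),("upR",(193,558),(684,2)),("upL",(60,558),(742,38)),
  ("bodytop nearL(+y,downhill)",(97,140),(384,92)),("jar1 lid top",(82,230),(500,112))]:
    X,e=tri((T,ct(*a)),(S,cs(*b)));P[n]=X;print(n,X.round(4),np.round(e,4))
for n,im,x0,x1,y0,y1 in(("top",t,380,425,140,190),("scene",s,240,290,145,195)):
    h=cv2.cvtColor(im,cv2.COLOR_RGB2HSV);m=cv2.inRange(h,(0,170,40),(8,255,255))|cv2.inRange(h,(170,150,40),(180,255,255))
    k=cv2.inRange(h,(0,0,0),(180,255,45))
    for q,mm in(("red",m),("blk",k)):
        mm=mm.copy();z=np.zeros_like(mm);z[y0:y1,x0:x1]=mm[y0:y1,x0:x1]
        c=max(cv2.findContours(z,0,2)[0],key=cv2.contourArea);print(n,q,cv2.boundingRect(c),np.round(cv2.approxPolyDP(cv2.convexHull(c),1.5,True)[:,0],1).tolist())
for y in (125,145):pass
# rails directions using top view at interpolated heights
zl=P["stopL"][2]
for lab,a,b in(("L outer",(40,80),(58,558)),("R outer",(165,80),(193,558))):
    for z1,z2 in((.045,.085),(.05,.09)):
        A,B=onz(T,ct(*a),z1),onz(T,ct(*b),z2);print(lab,A.round(4),B.round(4),np.degrees(np.arctan2(*(A-B)[[1,0]])))
```

```text
cams [0.39771915 0.01071059 0.81157326] [0.8992503  0.52675797 0.50994427]
captop [ 0.5779 -0.1529  0.1072] [0.002 0.002]
stopL [ 0.6782 -0.1103  0.0378] [0.0039 0.0039]
stopR [ 0.6773 -0.193   0.0382] [0.0026 0.0026]
upR [ 0.3384 -0.1835  0.0678] [0.0037 0.0037]
upL [ 0.3421 -0.1054  0.07  ] [0.0002 0.0002]
bodytop nearL(+y,downhill) [ 0.6008 -0.1373  0.1008] [0.0068 0.0068]
jar1 lid top [ 0.5403 -0.1235  0.0738] [0.0048 0.0048]
top red (390, 154, 27, 27) [[416, 154], [416, 173], [410, 180], [390, 179], [390, 164], [394, 154]]
top blk (399, 154, 15, 15) [[410, 154], [413, 158], [412, 164], [407, 168], [401, 166], [399, 163], [401, 157], [404, 154]]
scene red (247, 158, 28, 34) [[263, 158], [268, 162], [274, 186], [260, 191], [247, 164]]
scene blk (252, 156, 11, 10) [[259, 156], [262, 162], [254, 165], [253, 157]]
L outer [ 0.6525 -0.1085  0.045 ] [ 0.3431 -0.1018  0.085 ] -1.249114433186008
L outer [ 0.6509 -0.1077  0.05  ] [ 0.3435 -0.101   0.09  ] -1.2567188175728534
R outer [ 0.6507 -0.1914  0.045 ] [ 0.3424 -0.1815  0.085 ] -1.8305059854057406
R outer [ 0.6491 -0.19    0.05  ] [ 0.3428 -0.1802  0.09  ] -1.8435232220827915
```

Emit:
{"name": "send_rows", "arguments": {"motion": [[-0.02,-0.045,0,0.05,1],[-0.05,-0.1,0,0.12,1],[-0.065,-0.16,0,0.18,1],[-0.085,-0.215,0,0.24,1],[-0.105,-0.27,0,0.3,1],[-0.13,-0.325,0,0.36,1],[-0.15,-0.38,0,0.4,1],[-0.17,-0.43,0,0.423,1],[-0.187,-0.469,0,0.423,1],[-0.187,-0.469,0,0.423,1],[-0.187,-0.469,0,0.423,1]], "squeeze": 50}}

```text
clock: 1.48
eef_pos: [0.5724, -0.1537, 0.1946]
tcp_rot: [179.9, 0.0, -91.5]
force: [-0.7, 0.7, -0.4]
grip_width: 0.0853
```

```bash
cat >> h.py <<'E'
from scipy.spatial.transform import Rotation as Ro
def wrist(st):
    cp=dict(camera_params("wrist"));M=np.eye(4);M[:3,:3]=Ro.from_euler('xyz',st['tcp_rot'],degrees=True).as_matrix();M[:3,3]=st['eef_pos']
    C=M@cp['mount'];cp['R']=C[:3,:3].T;cp['t']=-cp['R']@C[:3,3];return cp
E
python3 - <<'E'
from h import *
from cell import r,snapshot
st=r.get_state();W=wrist(st);im=snapshot("wrist");np.save("pics/w1.npy",im)
print(st['clock'],st['eef_pos'],st['tcp_rot'],st['joints'])
d=im.copy()
c=np.array([.571,-.153,.0585]);y=np.radians(-1.5);ax=np.array([np.sin(.1396),0,np.cos(.1396)])
for X in [c+ax*49,][:0]+[np.array([.5779,-.1529,.1072])]: cv2.circle(d,tuple(int(v) for v in proj(W,X)),3,(0,255,0),-1)
cv2.imwrite("pics/w1.png",d[:,:,::-1]);print(proj(W,[.5779,-.1529,.1072]))
E
```

```text
1.475 [ 0.57243314 -0.15374232  0.19456824] [ 1.79947991e+02  7.10460326e-03 -9.14999072e+01] [-2.64596941e+01  2.61996174e+01  6.71883209e+01 -1.55322933e-02
  8.66622118e+01  6.50411210e+01]
[321.42447432 182.92860925]
```

View pics/w1.png

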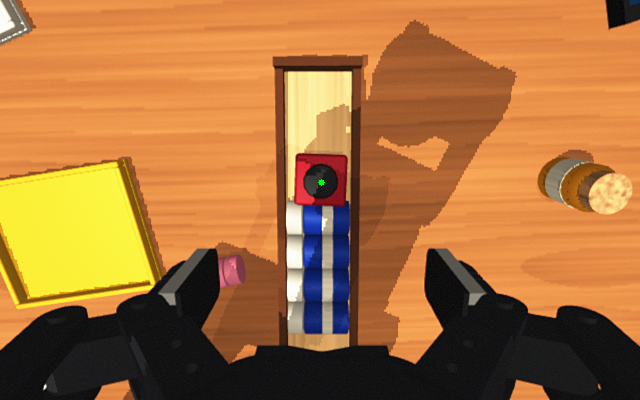

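Wrist view: the cap centre projects exactly on the black cap (321,183). The body edges are turned about 2° clockwise in the image, so I add a +0.04 rad twist. Descending.

Emit:
{"name": "send_rows", "arguments": {"motion": [[0,0,0.03,0.02,1],[0,0,0.065,0.04,1],[0,0,0.1,0.04,1],[0,0,0.125,0.04,1],[0,0,0.14,0.04,1],[0,0,0.147,0.04,1],[0,0,0.147,0.04,1]]}}

```text
clock: 2.4
eef_pos: [0.5729, -0.1538, 0.0482]
tcp_rot: [-180.0, -0.0, -93.8]
force: [0.1, 0.4, -0.6]
grip_width: 0.0855
```

Emit:
{"name": "send_rows", "arguments": {"motion": [[0,0,0,0,0.4],[0,0,0,0,0.4],[0,0,0,0,0.2],[0,0,0,0,0.2],[0,0,0,0,0.2],[0,0,0,0,0.2]]}}

```text
clock: 3.15
eef_pos: [0.5732, -0.1536, 0.0488]
tcp_rot: [-179.9, -0.0, -93.8]
force: [-0.2, 0.7, 5.6]
grip_width: 0.0424
```

Run:
```python
from cell import r,snapshot
import cv2,numpy as np
s=r.get_state();print(s['clock'],s['eef_pos'],s['tcp_rot'],s['force'],s['grip_width'])
im=np.vstack([snapshot("wrist")[100:400],cv2.resize(snapshot("scene")[120:230,190:400],(640,290))]);cv2.imwrite("pics/g1.png",im[:,:,::-1])
```

```text
3.15 [ 0.57318946 -0.15356078  0.04881173] [-1.79925888e+02 -2.75911974e-02 -9.37827852e+01] [-0.21911116  0.73170782  5.62580123] 0.042407653518608326
```

View pics/g1.png

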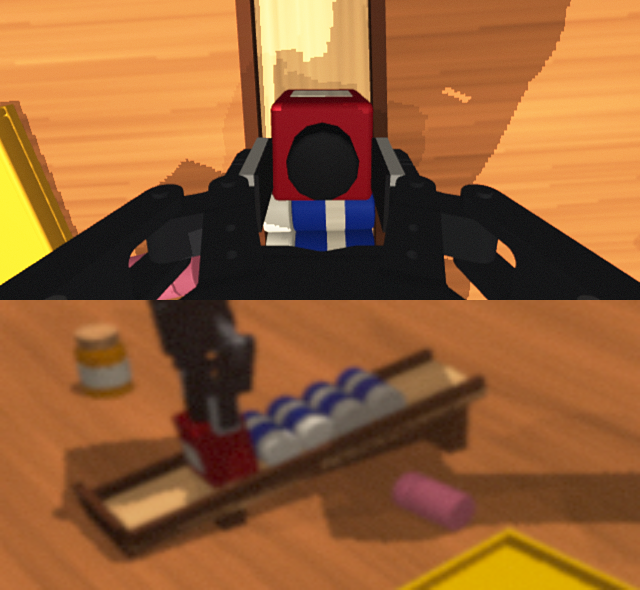

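Grasp is centred (opening 42.4 mm, bottle edges at 272–372 px between the pads). Lifting along the bottle's axis.

Emit:
{"name": "send_rows", "arguments": {"motion": [[0,-0.002,-0.01,0,0.2],[0,-0.004,-0.025,0,0.2],[0,-0.008,-0.045,0,0.2],[0,-0.011,-0.07,0,0.2],[0,-0.014,-0.095,0,0.2],[0,-0.016,-0.12,0,0.2],[0,-0.016,-0.14,0,0.2],[0,-0.016,-0.14,0,0.2],[0,-0.016,-0.14,0,0.2],[0,-0.016,-0.14,0,0.2]]}}

```text
clock: 4.5
eef_pos: [0.5884, -0.1544, 0.187]
tcp_rot: [179.9, 0.0, -93.8]
force: [0.1, -0.0, -0.4]
grip_width: 0.0428
```

Run:
```python
from cell import r,snapshot
import cv2,numpy as np
s=r.get_state();print(s['clock'],s['eef_pos'],s['tcp_rot'],s['force'],s['grip_width'])
im=np.vstack([snapshot("wrist")[60:360],cv2.resize(snapshot("scene")[100:230,190:450],(600,300))[:,:].copy() if 0 else cv2.resize(snapshot("scene")[100:230,180:460],(640,297))]);cv2.imwrite("pics/l1.png",im[:,:,::-1])
```

```text
4.5 [ 0.58842324 -0.15443142  0.18699206] [ 1.79900426e+02  3.71980324e-02 -9.37932866e+01] [ 0.11101219 -0.03506337 -0.4028383 ] 0.04276080198082771
```

View pics/l1.png

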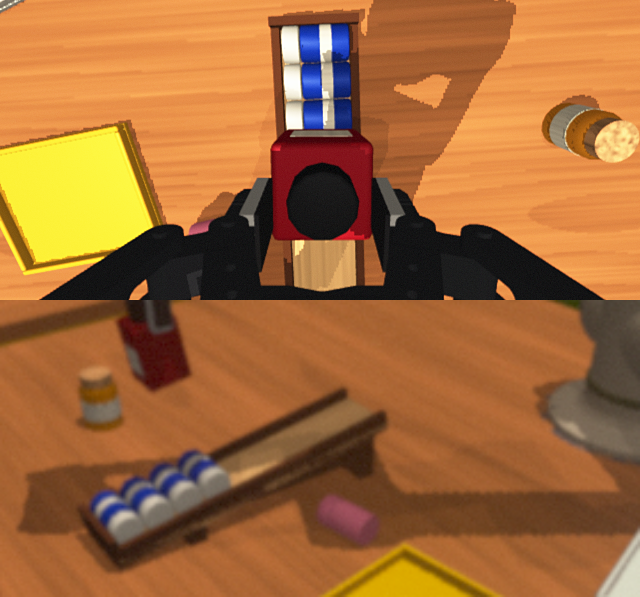

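Bottle held at about z 0.16, and all four jars have rolled to the end stop. Carrying it to the tray.

Emit:
{"name": "send_rows", "arguments": {"motion": [[-0.012,0.004,0,0,0.2],[-0.04,0.015,0,0,0.2],[-0.08,0.03,0,0,0.2],[-0.12,0.045,0,0,0.2],[-0.16,0.06,0,0,0.2],[-0.2,0.075,0,0,0.2],[-0.24,0.09,0,0,0.2],[-0.265,0.099,0,0,0.2],[-0.277,0.103,0,0,0.2],[-0.282,0.105,0,0,0.2],[-0.282,0.105,0,0,0.2],[-0.282,0.105,0,0,0.2]]}}

```text
clock: 6.1
eef_pos: [0.503, 0.133, 0.1878]
tcp_rot: [-180.0, -0.0, -93.8]
force: [0.3, -0.3, -1.7]
grip_width: 0.0423
```

Emit:
{"name": "send_rows", "arguments": {"motion": [[0,0,0.015,0,0.2],[0,0,0.04,0,0.2],[0,0,0.07,0,0.2],[0,0,0.1,0,0.2],[0,0,0.125,0,0.2],[0,0,0.14,0,0.2],[0,0,0.147,0,0.2],[0,0,0.147,0,0.2],[0,0,0.147,0,0.2]]}}

```text
clock: 7.22
eef_pos: [0.5032, 0.1336, 0.0416]
tcp_rot: [-179.9, 0.0, -93.8]
force: [-0.5, 0.7, -1.0]
grip_width: 0.0423
```

Run:
```python
from cell import r,snapshot
import cv2,numpy as np
s=r.get_state();print(s['clock'],s['eef_pos'],s['tcp_rot'],s['force'],s['grip_width'])
im=np.vstack([snapshot("wrist")[60:360],cv2.resize(snapshot("scene")[170:300,250:530],(640,297))]);cv2.imwrite("pics/p1.png",im[:,:,::-1])
```

```text
7.225 [0.50316279 0.13364226 0.04156855] [-1.79927785e+02  5.59053842e-03 -9.37992087e+01] [-0.46274879  0.68586434 -1.00659198] 0.042305296493486
```

View pics/p1.png

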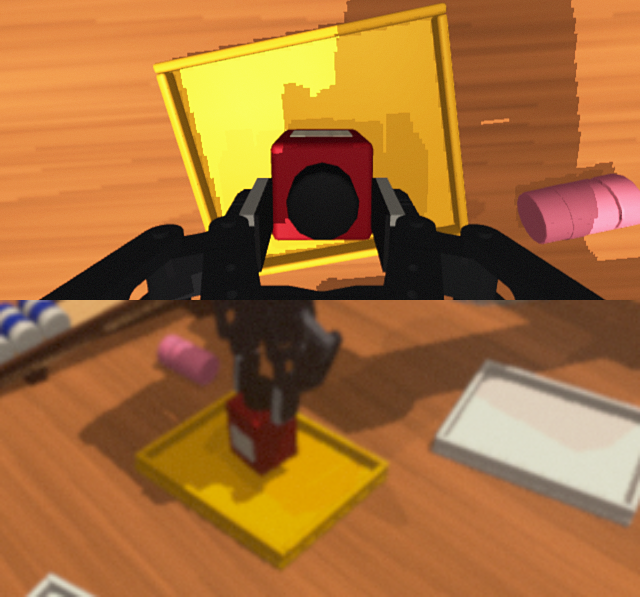

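Bottle is over the tray's middle, all inside the walls. Lowering gently to feel for contact.

Emit:
{"name": "send_rows", "arguments": {"motion": [[0,0,0.003,0,0.2],[0,0,0.006,0,0.2],[0,0,0.008,0,0.2],[0,0,0.008,0,0.2]]}}

```text
clock: 7.82
eef_pos: [0.5026, 0.1337, 0.0327]
tcp_rot: [180.0, -0.0, -93.8]
force: [-0.1, -0.1, -1.6]
grip_width: 0.0422
```

Emit:
{"name": "send_rows", "arguments": {"motion": [[0,0,0.001,0,0.2],[0,0,0.002,0,0.2],[0,0,0.002,0,0.2]]}}

```text
clock: 8.2
eef_pos: [0.5027, 0.1337, 0.0309]
tcp_rot: [180.0, 0.0, -93.8]
force: [-0.6, -0.0, -1.6]
grip_width: 0.0422
```

Emit:
{"name": "send_rows", "arguments": {"motion": [[0,0,0.001,0,0.2],[0,0,0.0015,0,0.2],[0,0,0.0015,0,0.2]]}}

```text
clock: 8.57
eef_pos: [0.5026, 0.1338, 0.0294]
tcp_rot: [180.0, -0.0, -93.8]
force: [-0.2, 0.2, -0.9]
grip_width: 0.042
```

Emit:
{"name": "send_rows", "arguments": {"motion": [[0,0,0.001,0,0.2],[0,0,0.0015,0,0.2],[0,0,0.0015,0,0.2]]}}

```text
clock: 8.95
eef_pos: [0.5027, 0.1337, 0.0279]
tcp_rot: [180.0, -0.0, -93.8]
force: [0.5, -0.2, -1.4]
grip_width: 0.042
```

Emit:
{"name": "send_rows", "arguments": {"motion": [[0,0,0.001,0,0.2],[0,0,0.001,0,0.2]]}}

```text
clock: 9.2
eef_pos: [0.5027, 0.1337, 0.0268]
tcp_rot: [180.0, 0.0, -93.8]
force: [0.6, 0.2, -1.8]
grip_width: 0.0426
```

Emit:
{"name": "send_rows", "arguments": {"motion": [[0,0,0.001,0,0.2],[0,0,0.001,0,0.2]]}}

```text
clock: 9.45
eef_pos: [0.5028, 0.1338, 0.0262]
tcp_rot: [-180.0, 0.0, -93.8]
force: [-1.1, 1.1, 1.8]
grip_width: 0.0423
```

Emit:
{"name": "send_rows", "arguments": {"motion": [[0,0,0.001,0,0.2],[0,0,0.001,0,0.2]]}}

```text
clock: 9.7
eef_pos: [0.5029, 0.1338, 0.026]
tcp_rot: [-179.9, 0.0, -93.8]
force: [-4.2, 0.2, 12.0]
grip_width: 0.0422
```

Run:
```python
from cell import r,snapshot
import cv2,numpy as np
s=r.get_state();print(s['clock'],s['eef_pos'],s['force'])
im=cv2.resize(snapshot("scene")[195:285,300:430],(780,540),interpolation=2);cv2.imwrite("pics/p2.png",im[:,:,::-1])
```

```text
9.7 [0.50287573 0.13384803 0.02600327] [-4.15417993  0.192291   11.97684497]
```

View pics/p2.png

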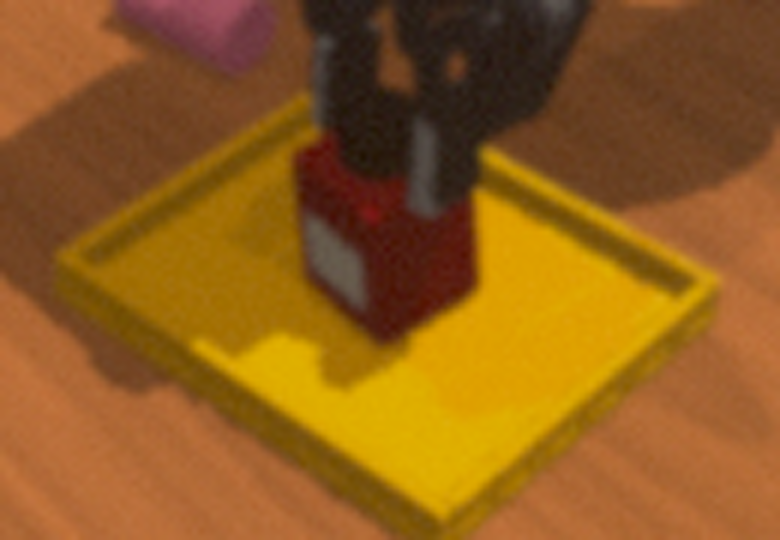

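Bottle touches the tray floor (12 N up). Softening the grip, then opening slowly in place.

Emit:
{"name": "send_rows", "arguments": {"motion": [[0,0,-0.001,0,0.45],[0,0,-0.001,0,0.5],[0,0,-0.001,0,0.53],[0,0,-0.001,0,0.56],[0,0,-0.001,0,0.6],[0,0,-0.001,0,0.7],[0,0,-0.001,0,0.85],[0,0,-0.001,0,1],[0,0,-0.001,0,1],[0,0,-0.001,0,1]], "squeeze": 20}}

```text
clock: 11.0
eef_pos: [0.5027, 0.1337, 0.0259]
tcp_rot: [-180.0, 0.0, -93.8]
force: [1.0, -0.8, 0.0]
grip_width: 0.0855
```

Emit:
{"name": "send_rows", "arguments": {"motion": [[0,0,-0.01,0,1],[0,0,-0.03,0,1],[0,0,-0.06,0,1],[0,0,-0.1,0,1],[0,0,-0.15,0,1],[0,0,-0.18,0,1],[0,0,-0.18,0,1],[0,0,-0.18,0,1]]}}

```text
clock: 12.0
eef_pos: [0.5022, 0.1337, 0.2053]
tcp_rot: [179.9, -0.0, -93.8]
force: [-0.2, 1.4, 0.1]
grip_width: 0.0852
```

Run:
```python
from h import *
from cell import r,snapshot
s=r.get_state();print(s['clock'],s['eef_pos'],s['grip_width'])
W=wrist(s)
im=np.vstack([snapshot("wrist")[100:400],cv2.resize(snapshot("scene")[130:280,200:440],(640,300),interpolation=2)]);cv2.imwrite("pics/end.png",im[:,:,::-1])
print(proj(W,[.503,.134,.068]),proj(W,[.503,.134,.086]))
```

```text
12.0 [0.50215669 0.13371821 0.20530044] 0.08516634808518472
[322.19153996 175.99435986] [322.19560721 180.04951163]
```

View pics/end.png

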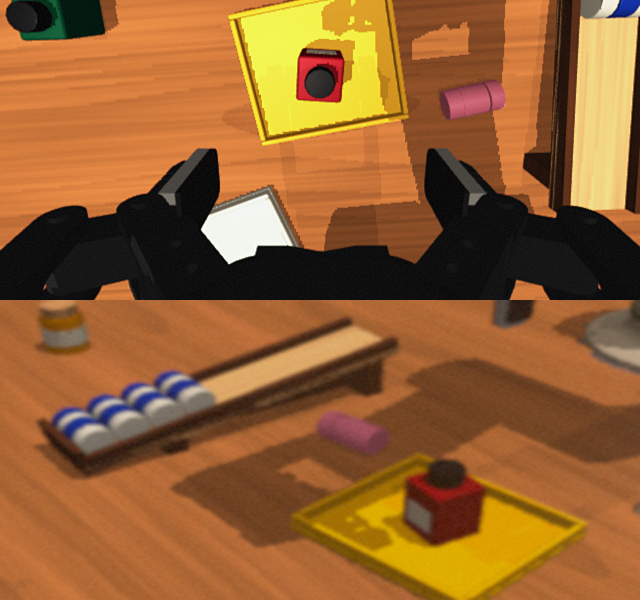

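Bottle stands upright in the yellow tray (cap at (320,82) in the upper crop), the jars rest at the stop, and the gripper is clear. Signing off.

```bash
python3 -c "
from cell import sign_off
print(sign_off())"
```

```text
the job is handed in; nothing more can be done
None
```

I gripped the red ink bottle by its rail-facing sides, lifted it out along its lean, and stood it in the middle of the yellow tray. I lowered it until it touched (12 N), then released slowly. The job was handed in at about 12 s.

**Last checks:** the final pictures show the bottle upright in the tray. All four blue jars are down, with the first against the end stop, and the gripper is open and clear. The pink jar and the white trays look untouched. The highest force I read was 12 N.

**One disagreement:** I expected the bottle to touch the tray floor with the tool at about 30 mm, but contact came at about 26 mm. The height estimate was a few millimetres off; the bottle came down gently and was never dropped. The final checks were by eye; I did not measure the bottle's tilt or the first jar's position.

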